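# Swap the battery pack of an LED video light on the camera repair bench

## Robot

A 7-joint arm with a two-finger parallel gripper is mounted at the origin on the work surface. World frame = base frame: x ahead of the robot, y to its left, z up, the work surface at z = 0. Lengths are in m, angles in rad, forces in N, time in s.
With the tool pointing down it reaches from about 0.4 to 0.85 m from the base axis. Payload 10.4 kg.
Tool frame: the origin (TCP) lies between the finger pads; the fingertips stand 17 mm ahead of it and the grasp point (between the pads) lies 2 mm behind it; z points along the fingers, y is the line along which they close (so a half turn about z gives the same grasp; the last joint's range is limited). The gripper opens to 85 mm and grips with 20 to 120 N. Pads are 22 mm wide; open, the fingers measure 114 mm over their backs; the gripper's body (76 mm by 85 mm) begins 54 mm behind the grasp point. The pads swing forward as they close: fully open they stand 13 mm farther back than shut.
Start: joints at [-1.204, 0.332, -0.065, 1.46, 0.022, 1.35, -0.088], TCP at [0.237, 0.578, 0.248] pointing down, gripper open.
Joint ranges: [-2.6, 2.6], [-0.5, 2.12], [-1.47, 1.34], [0.16, 2.42], [-1.27, 4.41], [0.06, 2.06], [-2.6, 2.6]. Speed limits (rad/s): [2.22, 2.22, 2.79, 2.79, 3.14, 3.14, 3.14].

## Interface

Orientations are given as a unit quaternion [x, y, z, w].
In Python, from workcell import readout, imaging, manip gives the robot as it stands. The module is installed in compiled form; this text tells all that it offers.
- The arm moves only by the shell command python3 -m crank 'ROWS' [OPENING] [FORCE]. ROWS is JSON, a list of rows, each a list of 4 numbers: the shift along the tool's x, y, z as a fraction of full scale, then the turn about the tool's z as a fraction of full scale. In form: [[x, y, z, yaw], ...]. A call has 1 to 5 rows; each row is the pose to reach, as a shift and turn from the pose commanded when the call began, along the tool's axes at that moment; what a row does not reach only later rows make up. Full scale, the value 1, is 400 mm for a shift and 60 degrees for a turn. A row lasts 1/12 s, in which the tool goes at most 41.7 mm and 7.16 degrees, less where a joint would pass 70% of its speed; a pose out of reach is approached as far as the arm can. A call with a number of a shift or a turn outside -1 to 1 is refused whole. A call with a gripper value outside its range is refused whole. OPENING is the gripper command: -1 is shut, 1 is fully open, values between are in proportion, set as the call begins (- or left out, the last holds). The fingers move at their own pace and stop on an object; FORCE is the grip in N (left out, the last holds). Time passes only in rows, so rows that repeat a pose let the fingers close. It gives the time, the measured TCP pose, the force, the opening and the grip force at its end, in the units of the state.
- readout.get_obs(): the state, without advancing time (a new reading comes with each control period).
- imaging.camera(name): name is "scene" or "side" or "wrist"; returns a dict with "color" (420x560x3 uint8, red, green, blue), "fx", "fy", "cx", "cy" (pixels), "rvec" (rotation vector, rad) and "tvec" (3), from world to camera coordinates, as OpenCV has them. Camera axes: x right, y down, z forward; pixel columns grow to the right and rows downward; lengths in m; the calibration is good to about 2 mm. A picture is of the moment at which its call begins. There is no depth.
- manip.hand_in(): hands the job in; it is judged then, once.
The state is a dict: "clock": time; "joint_pos": joint angles; "joint_velocities": joint speeds; "tau": joint torques, N m; "position": TCP position; "ee_rot": TCP orientation; "ft_force": force on the tool from outside, world axes, zero at the start; "torque": the same for the moment, N m; "grip_width": opening from 0.0 (shut) to 1.0 (fully open); "grasp_force": force on a finger pad.
Only numpy, scipy, OpenCV 4.12 (cv2) and the standard library are available. Lean on these libraries where they do the work, as an engineer would, in place of code of your own. Each camera call takes 0.05 s, during which the arm holds its last target. There are 200 camera calls.

## Task

Change the battery of the LED light that lies face down on its foam: pull the flat grey-labelled pack out of its two spring clips and lay it in the orange used-battery tray, then take the fresh green-labelled pack from the charger and press it straight down between the clips, red end at the red clip, until both clips have snapped over its ends and it sits fully home. Press only as hard as the clips need, for their mounts crack under a push of about 25 N, and leave everything else on the bench where it is.

Things in the scene. Friction and masses are not known exactly. Their poses are not given: they have to be found in the camera images.
- bay (a point): Where the centre of a fully home pack lies in the light's battery bay; moves with the light. y along the pack towards the red clip, x across, z up. The pack rests on two black saddles under y = +-20 to 31 mm, whose side guides (40 mm apart, flared to 50 mm at the top) reach 4 mm above this point. Between y = -19 and 19 mm the sides are open for fingers down to the light's back, 22 mm below this point.
- bay_red (a point): Point in the bay 36 mm from its centre towards the red clip post, where the red end of the pack belongs. At each end of the bay stands a brass spring clip 24 mm wide: a leaf with a rolled nose about 1 mm below the height of the home pack's centre, which hooks over the pack's lip, and a flare above that leads the pack in.
- light: LED light, dark housing 130 (x) by 226 (y) by 42 mm high, 2.2 kg, face down; origin in the middle of its underside, y towards the red clip. Cooling fins 9 mm high lie beyond y = +-66 mm. It lies loose on soft foam: it sinks several mm, at most 15, as it is pushed and rises when pulled, so a pack lowered just to the height measured before is not home. A steady push of over 25 N, or ramming it, cracks the clip mounts.
- clip_red (a joint): How far the clip at the red post is bent outwards, rad: about 0.03 with a pack home, 0 with none, 0.12 fully spread. A pack coming down touches both clips about 9 mm above home, spreads them against rising force and snaps in over the last 4 mm. Pushing in or pulling out takes some 8 to 16 N in all; then the force drops with the snap.
- clip_black (a joint): The same for the clip at the black post at the other end.
- flat_pack_mid (a point): Centre of the flat battery pack, at the start home in the bay: charcoal block 72 mm long (y) by 38 wide (x) by 21 high, 0.1 kg, grey label round its middle, red band at its +y end. Along the foot of each end runs a lip 2.5 mm deep and 11 mm high, bevelled below and above; above the lip the block is 67 mm long. Grasp it across its 38 mm width.
- fresh_pack_mid (a point): Centre of the fresh battery pack: as the flat one but with a green label; it lies on top of the white charger (78 x 116 mm, 24 mm high) between two end stops 5 mm high. Axes: y along its length towards the red band (contact end), x across its 38 mm width, z up.
- fresh_pack_red (a point): Middle of the red (+y) end of the fresh pack, 36 mm from its centre.
- used_tray_in (a point): Centre of the inner floor of the orange used-battery tray, 4 mm above the bench; inside 127 mm (x) by 167 mm (y), walls 24 mm high from the bench and 4 mm thick. Fixed.
- charger: The white charger; origin in the middle of its underside. Fixed.
- flat_pack: The flat pack again; origin in the middle of its underside.
- fresh_pack: The fresh pack again; origin in the middle of its underside.
- battery_cover: Bystander: the light's dark battery cover, 62 x 122 x 8 mm, lying beyond the light.
- driver: Bystander: screwdriver 160 mm long.
- lens_ring: Bystander: blue ring, 54 mm across, 12 mm high.
- lens_cap: Bystander: black lens cap, 58 mm across, 9 mm high.
- loupe: Bystander: black eye loupe, 40 mm across, 36 mm high.
- camera: Bystander: camera body 135 x 45 x 95 mm on a brown leather pad.
- parts_box: Bystander: clear parts box 75 x 115 x 22 mm.
Mind the look-alikes: they are no part of the job. What is shaped like the flat_pack but pink or yellow is not meant.

How it is judged:
On the way, in this order (a step that is already met when the one before it is completed fails the run):
1. the flat pack has been pulled out of the bay and lies in the tray (horizontal distance between flat_pack_mid and used_tray_in below 0.065 m and z of flat_pack_mid in the frame of used_tray_in below 0.03 m), for 0.1 s.
2. the fresh pack has snapped home between the clips (z of fresh_pack_mid in the frame of bay below 0.002 m and distance between fresh_pack_mid and bay below 0.004 m and distance between fresh_pack_red and bay_red below 0.005 m and value of joint each of clip_red, clip_black below 0.075 rad), for 0.2 s.
At the end, for the whole second after the job is handed in: Fresh pack home in the bay: centre within 2 mm in height and 4 mm overall of the home point, red end within 5 mm of the bay's red end, both clips back under 0.075 rad; flat pack flat in the tray, centre within 65 mm of its middle and under 18 mm above its floor; both at rest (all of step 2 and z of fresh_pack_mid in the frame of bay above -0.002 m and horizontal distance between flat_pack_mid and used_tray_in below 0.065 m and z of flat_pack_mid in the frame of used_tray_in below 0.018 m and linear speed of each of flat_pack, fresh_pack below 0.03 m/s); the robot touches nothing.
It fails at once if light pressed more than 15 mm down into its foam, which takes a steady push of over 25 N (distance of bay from where it was at the start of the episode above 0.015 m).
It fails at once if pack rammed or jammed against the light or its clips, contact forces adding up to more than 60 N (contact force between any of fresh_pack, flat_pack and light above 60 N).
It fails at once if a bystander moved by more than 20 mm (distance of any of battery_cover, driver, lens_ring, lens_cap, loupe, camera, parts_box from where it was at the start of the episode above 0.02 m).
It also fails if it takes over 67 s, if anything falls off the work surface, if the arm or the gripper's body presses on something with over 40 N, if the wrist force passes 120 N, or if a joint passes its speed limit or range.

## Working session

There is one attempt and no reset: what is moved stays moved. The work goes in short steps, Python scripts to look and compute and a shell command to move; the robot and the scene stay as the last step left them, time stands still between calls to the robot, and variables do not carry over. Pictures are saved under pics/ and viewed, at most 10 in all, crops included, and the job is handed in when it is done.

```bash
mkdir -p pics; cat > h.py <<'E'
import numpy as np, cv2
from scipy.spatial.transform import Rotation as R
from workcell import readout, imaging
def cam(n,save=None):
    c=imaging.camera(n); c['M']=R.from_rotvec(np.ravel(c['rvec'])).as_matrix(); c['t']=np.ravel(c['tvec'])
    c['img']=c['color'][:,:,::-1].copy()
    if save: cv2.imwrite('pics/'+save,c['img'])
    return c
def ray(c,u,v,z):
    d=c['M'].T@np.array([(u-c['cx'])/c['fx'],(v-c['cy'])/c['fy'],1]); o=-c['M'].T@c['t']
    return o+d*(z-o[2])/d[2]
def proj(c,p):
    q=c['M']@np.array(p)+c['t']; return np.array([c['fx']*q[0]/q[2]+c['cx'],c['fy']*q[1]/q[2]+c['cy']])
def totool(dx):
    """world shift -> tool row units"""
    return R.from_quat(readout.get_obs()['ee_rot']).inv().apply(dx)/0.4
E
python3 - <<'E'
from h import *
import pickle
C={n:cam(n) for n in('scene','side','wrist')}
pickle.dump(C,open('c0.pkl','wb'))
for n in ('scene','side'): cv2.imwrite(f'pics/{n}0.png',cv2.resize(C[n]['img'],(800,600)))
for n in C: print(n,-C[n]['M'].T@C[n]['t'],C[n]['fx'])
o=readout.get_obs();print({k:np.round(v,3) for k,v in o.items()})
E
```

```text
scene [1.15746533 0.29809488 1.00727248] 424.28044243872085
side [ 0.4941385  -0.86833525  1.08297497] 410.35722315779907
wrist [0.16087073 0.60720604 0.37336372] 305.30683684710306
{'clock': np.float64(0.15), 'joint_pos': array([-1.204,  0.333, -0.065,  1.461,  0.022,  1.35 , -0.088]), 'joint_velocities': array([-0.002, -0.004,  0.001, -0.004, -0.001,  0.   ,  0.001]), 'tau': array([-0.0000e+00, -6.2583e+01,  4.9000e-02, -3.9185e+01,  1.6000e-02,
        8.0000e-03, -0.0000e+00]), 'position': array([0.237, 0.578, 0.248]), 'ee_rot': array([ 0.194,  0.981, -0.001, -0.   ]), 'ft_force': array([ 0.764, -0.56 ,  0.143]), 'torque': array([ 0.007, -0.014, -0.009]), 'grasp_force': np.float64(0.0), 'grip_width': np.float64(0.999)}
```

View pics/scene0.png

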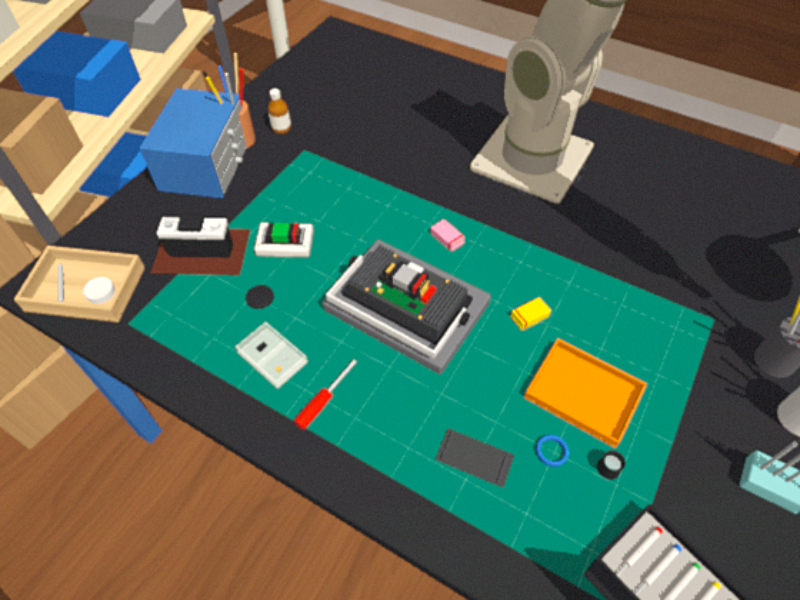

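View pics/side0.png

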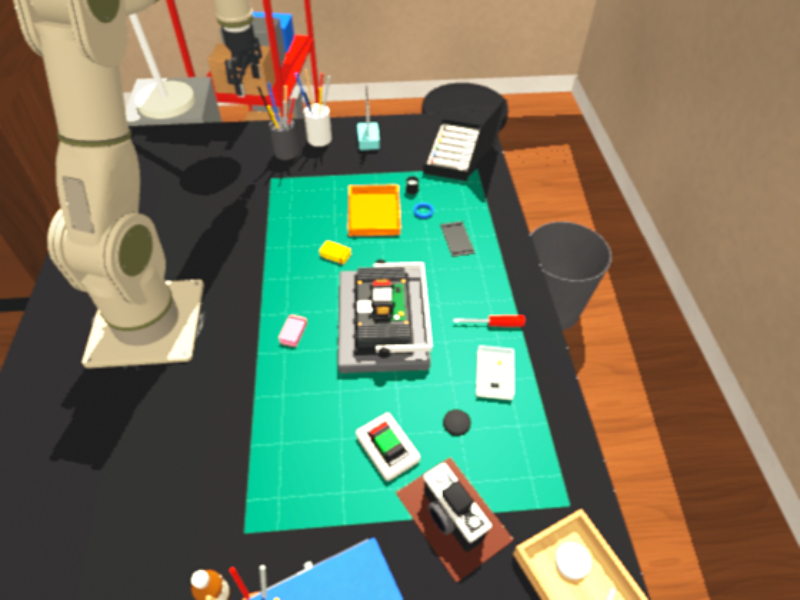

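Scene view (800×600): candidates are grey-label pack in the light (408,278), green-label pack on the charger (285,232), pink look-alike (447,235), yellow look-alike (530,313). I choose the grey one (in the light) and the green one (on the charger). The tray is at (587,390), with a close crop to check.

```bash
python3 - <<'E'
from h import *
import pickle
C=pickle.load(open('c0.pkl','rb'))
s,d=C['scene']['img'],C['side']['img']
f=lambda im,x,y,w,h:cv2.resize(im[y:y+h,x:x+w],(400,300),interpolation=cv2.INTER_CUBIC)
top=np.hstack([f(s,235,165,112,84),f(d,222,180,96,72)])
bot=np.hstack([f(s,165,140,72,54),f(d,236,278,72,54)])
cv2.imwrite('pics/crop0.png',np.vstack([top,bot]))
def tri(a,b):
    A=[]
    for c,(u,v) in((C['scene'],a),(C['side'],b)):
        P=np.diag([c['fx'],c['fy'],1]);P[0,2]=c['cx'];P[1,2]=c['cy'];A.append(P@np.c_[c['M'],c['t']])
    X=cv2.triangulatePoints(A[0],A[1],np.array(a,float),np.array(b,float)).ravel();return X[:3]/X[3]
def blob(im,m,roi):
    x,y,w,h=roi;M=np.zeros_like(m);M[y:y+h,x:x+w]=m[y:y+h,x:x+w]
    cs,_=cv2.findContours(M,cv2.RETR_EXTERNAL,cv2.CHAIN_APPROX_NONE);c=max(cs,key=cv2.contourArea);return c
hs,hd=[cv2.cvtColor(i,cv2.COLOR_BGR2HSV) for i in(s,d)]
for n,lo,hi,r1,r2 in(('orange',(8,180,120),(22,255,255),(350,220,120,110),(230,120,70,60)),('green',(50,150,60),(68,255,255),(180,145,40,40),(250,285,45,45)),):
    k=[]
    for h,r,nm in((hs,r1,'scene'),(hd,r2,'side')):
        c=blob(None,cv2.inRange(h,lo,hi),r);rc=cv2.minAreaRect(c);k.append(rc[0]);print(n,nm,np.round(rc[0],1),np.round(rc[1],1),cv2.contourArea(c))
        if n=='orange':
            bx=cv2.boxPoints(rc);print(np.round([ray(C[nm],*p,0.024)[:2] for p in bx],3))
    print(tri(*k))
E
```

```text
orange scene [409.7 273.8] [73.6 49.3] 3383.0
[[0.623 0.243]
 [0.47  0.245]
 [0.485 0.429]
 [0.629 0.415]]
orange side [263.7 133.4] [35.1 14.5] 158.0
[[0.485 0.395]
 [0.507 0.478]
 [0.635 0.397]
 [0.609 0.318]]
[0.56605689 0.33838284 0.06240036]
green scene [195.5 165.5] [ 7. 11.] 5.0
green side [270.1 308.7] [13.8 14.1] 147.5
[ 0.53299862 -0.35835441  0.02751397]
```

View pics/crop0.png

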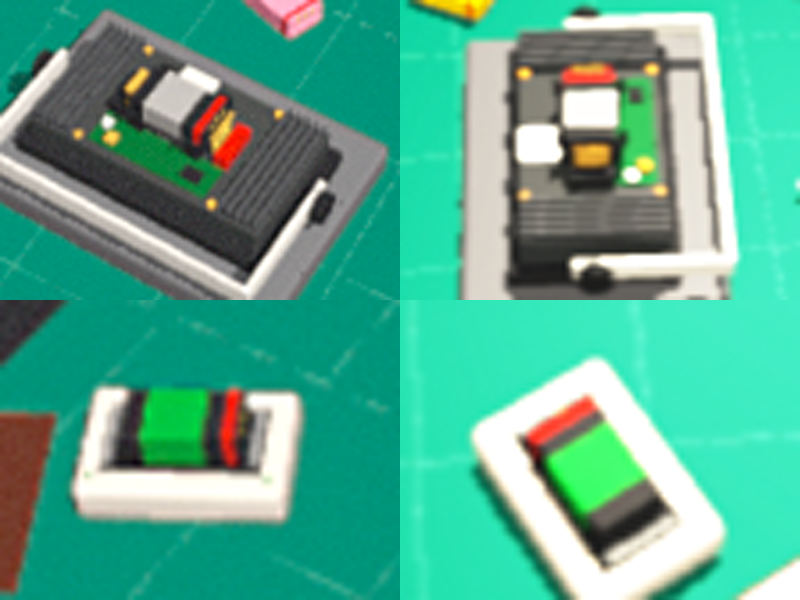

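The crop confirms the choice. The grey-labelled pack sits between the clips at crop (183,88), with its red band at +y. The green pack is on the charger at (177,412), with its red band to the right, also roughly +y.

```bash
python3 - <<'E'
from h import *
import pickle
C=pickle.load(open('c0.pkl','rb'));S,D=C['scene'],C['side']
def tri(a,b):
    A=[]
    for c in(S,D):
        P=np.diag([c['fx'],c['fy'],1]);P[0,2]=c['cx'];P[1,2]=c['cy'];A.append(P@np.c_[c['M'],c['t']])
    X=cv2.triangulatePoints(A[0],A[1],np.array(a,float),np.array(b,float)).ravel();return X[:3]/X[3]
g=tri((286.2,189.6),(267.6,205.7));f=tri((196.9,160.2),(272,308.2))
print('grey',g,'fresh',f)
t=tri((587*.7,388*.7),(374*.7,208*.7));print('tray',t, ray(D,374*.7,210*.7,.004),ray(S,587*.7,390*.7,.004))
# yaw of fresh: top red band vs far end in side
a=ray(D,236+(565-400)*.18,278+(425-300)*.18,.045);b=ray(D,236+(625-400)*.18,278+(515-300)*.18,.045);print('fresh ax',a,b)
a=ray(D,222+(525-400)*.24,180+72*.24,.05);b=ray(D,222+(525-400)*.24,180+195*.24,.05);print('light screws left',a,b)
o=readout.get_obs();print(R.from_quat(o['ee_rot']).as_matrix().round(3),totool(np.array([g[0],g[1],.3])-o['position']))
W=C['wrist'];print('wristcam axes',W['M'].round(2))
E
```

```text
grey [ 0.53979749 -0.04404581  0.10813654] fresh [ 0.53072382 -0.35999716  0.04270329]
tray [0.54582322 0.33475399 0.01794069] [0.54801558 0.33965836 0.004     ] [0.53833341 0.33781679 0.004     ]
fresh ax [ 0.51703855 -0.33796432  0.045     ] [ 0.54282466 -0.38832738  0.045     ]
light screws left [0.4973492  0.04166474 0.05      ] [ 0.49142282 -0.0821741   0.05      ]
[[-0.925  0.38  -0.   ]
 [ 0.38   0.925 -0.001]
 [-0.    -0.001 -1.   ]] [-1.29007673 -1.1511103  -0.12944066]
wristcam axes [[ 0.38  0.92 -0.  ]
 [ 0.88 -0.36  0.32]
 [ 0.29 -0.12 -0.95]]
```

```bash
cat > go.py <<'E'
import sys; from h import *
# go.py x y z yawdeg(world heading of tool y, mod 180) -> remaining shift/turn in move units
x,y,z,a=map(float,sys.argv[1:5]); o=readout.get_obs(); M=R.from_quat(o['ee_rot']).as_matrix()
cur=np.degrees(np.arctan2(M[1,1],M[0,1])); d=(cur-a+90)%180-90
print('pos',o['position'].round(4),'yaw',round(cur,2),'F',o['ft_force'].round(1),'grip',round(float(o['grip_width']),3),'t',round(float(o['clock']),2),'shift',totool(np.array([x,y,z])-o['position']).round(4),'turn',round(d/60,4),'tilt',M[:,2].round(3))
E
python3 -m crank '[[-0.38,-0.34,-0.1,0.59],[-0.38,-0.34,-0.1,0.59],[-0.38,-0.34,-0.1,0.59],[-0.38,-0.34,-0.1,0.59],[-0.38,-0.34,-0.1,0.59]]' 1 40; python3 go.py 0.46 -0.044 0.29 -2.7
```

```text
clock: 0.57
position: [0.3269, 0.3925, 0.2885]
ee_rot: [0.486, 0.874, -0.0, -0.0]
ft_force: [2.0, 0.0, 0.5]
grip_width: 1.002
grasp_force: 0.0
pos [0.3269 0.3925 0.2885] yaw 31.9 F [2.  0.  0.5] grip 1.002 t 0.57 shift [-1.1023 -0.2943 -0.004 ] turn 0.5767 tilt [-0.  0. -1.]
```

```bash
python3 -m crank '[[-0.5,-0.1,0,0.577],[-0.5,-0.1,0,0.577],[-0.5,-0.1,0,0.577],[-0.5,-0.1,0,0.577],[-0.5,-0.1,0,0.577]]' >/dev/null;  python3 go.py 0.54 -0.044 0.29 -2.7
```

```text
pos [0.3998 0.2014 0.2883] yaw -2.78 F [0.9 0.4 0.5] grip 1.002 t 0.98 shift [-0.5958  0.38   -0.0045] turn -0.0013 tilt [-0.  0. -1.]
```

```bash
python3 -m crank '[[-0.4,0.25,0,0],[-0.4,0.25,0,0],[-0.4,0.25,0,0],[-0.4,0.25,0,0],[-0.4,0.25,0,0]]' >/dev/null; python3 -m crank '[[-0.2,0.13,0,0],[-0.2,0.13,0,0],[-0.2,0.13,0,0],[-0.2,0.13,0,0],[-0.2,0.13,0,0]]' >/dev/null;  python3 go.py 0.54 -0.044 0.29 -2.7; python3 - <<'E'
from h import *; import pickle
c=cam('wrist');pickle.dump(c,open('w1.pkl','wb'))
cv2.imwrite('pics/w1.png',cv2.resize(c['img'],(800,600)))
print(-c['M'].T@c['t'],c['fx'])
E
```

```text
pos [ 0.5413 -0.0424  0.2878] yaw -2.45 F [0.7 0.7 0.2] grip 0.997 t 1.82 shift [-0.0041 -0.003  -0.0054] turn 0.0042 tilt [-0.001 -0.    -1.   ]
[0.54345053 0.03717689 0.41359047] 305.30683684710306
```

View pics/w1.png

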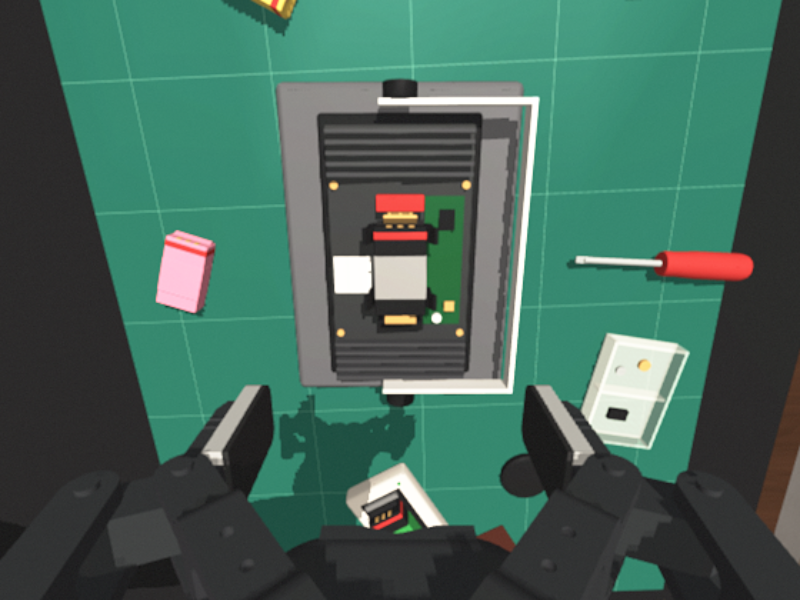

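Wrist view: the grey label spans (374–427, 255–300) with the red band at (400,236) and the clips at (400,217) and (400,320). The white square at (352,275) is a flat patch on the light's back. The screws at (334,185), (467,185), (341,332) and (460,332) give the yaw.

```bash
python3 - <<'E'
from h import *; import pickle
c=pickle.load(open('w1.pkl','rb'));im=c['img'];h=cv2.cvtColor(im,cv2.COLOR_BGR2HSV)
k=.7
roi=np.zeros(im.shape[:2],np.uint8);roi[int(245*k):int(310*k),int(373*k):int(440*k)]=255
m=cv2.inRange(h,(0,0,120),(180,40,215))&roi
cs,_=cv2.findContours(m,0,1);q=max(cs,key=cv2.contourArea);rc=cv2.minAreaRect(q);bx=cv2.boxPoints(rc)
print('label',rc,cv2.boundingRect(q))
for z in(.100,.105,.110,.115):
    p=np.array([ray(c,*b,z) for b in bx]);print(z,p.mean(0).round(4),np.linalg.norm(p[1]-p[0]).round(4),np.linalg.norm(p[2]-p[1]).round(4))
y=cv2.inRange(h,(8,90,120),(28,255,255))
n,_,st,ce=cv2.connectedComponentsWithStats(y)
for i in range(1,n):
    if st[i,4]>8: print('screw',ce[i].round(1),st[i,4],[ray(c,*ce[i],z)[:2].round(4).tolist() for z in(.075,.085)])
E
```

```text
label ((279.5, 194.0), (30.0, 37.0), 90.0) (261, 179, 38, 31)
0.1 [ 0.541  -0.0488  0.1   ] 0.0387 0.033
0.105 [ 0.541  -0.0474  0.105 ] 0.0381 0.0325
0.11 [ 0.541  -0.0461  0.11  ] 0.0375 0.032
0.115 [ 0.5411 -0.0447  0.115 ] 0.0369 0.0314
screw [184.8   2.4] 42 [[0.4585, 0.1372], [0.461, 0.1343]]
screw [199.8   5.3] 112 [[0.4725, 0.1342], [0.4746, 0.1313]]
screw [233.1 129.6] 35 [[0.494, 0.0183], [0.4954, 0.0188]]
screw [326. 129.] 37 [[0.5936, 0.0146], [0.5921, 0.0153]]
screw [279.6 151.6] 178 [[0.5429, -0.0073], [0.543, -0.006]]
screw [271.8 158.1] 12 [[0.534, -0.014], [0.5343, -0.0124]]
screw [279.5 158. ] 12 [[0.5425, -0.0142], [0.5425, -0.0127]]
screw [287.5 158. ] 12 [[0.5513, -0.0146], [0.5511, -0.0131]]
screw [313.7 213.7] 59 [[0.5798, -0.0809], [0.5787, -0.0774]]
screw [280.  223.4] 140 [[0.5399, -0.0915], [0.54, -0.0877]]
screw [238.2 232.4] 30 [[0.4893, -0.1009], [0.4909, -0.0968]]
screw [321.4 232.4] 30 [[0.5889, -0.105], [0.5875, -0.1008]]
screw [450.5 255.2] 48 [[0.7473, -0.1421], [0.7413, -0.1368]]
screw [272.  359.5] 10 [[0.5204, -0.2939], [0.521, -0.2841]]
screw [267.9 361.4] 11 [[0.5145, -0.297], [0.5153, -0.2871]]
```

```bash
python3 - <<'E'
from h import *; import pickle
w=pickle.load(open('w1.pkl','rb'));D=pickle.load(open('c0.pkl','rb'))['side']
def tri(a,b):
    A=[np.array([[c['fx'],0,c['cx']],[0,c['fy'],c['cy']],[0,0,1]])@np.c_[c['M'],c['t']] for c in(w,D)]
    X=cv2.triangulatePoints(A[0],A[1],np.array(a,float),np.array(b,float)).ravel();return (X[:3]/X[3]).round(4)
s=lambda u,v:(222+(u-400)*.24,180+v*.24)
print('white',tri((246.4,192.5),s(540,143)),'grey',tri((279.5,194),s(590,107)))
for a,b in(((233.1,129.6),s(524,73)),((326,129),s(652,69)),((238.2,232.4),s(524,195)),((321.4,232.4),s(660,190))):print('screw',tri(a,b))
E
python3 go.py 0.541 -0.0468 0.15 -2.2
```

```text
white [ 0.5044 -0.0522  0.0746] grey [ 0.5429 -0.0468  0.1067]
screw [0.4956 0.0182 0.0758]
screw [0.5957 0.0146 0.0751]
screw [ 0.4903 -0.101   0.0749]
screw [ 0.5905 -0.1049  0.0754]
pos [ 0.5411 -0.0412  0.2879] yaw -2.33 F [-0.3  0.4  0.5] grip 0.998 t 1.87 shift [-0.014   0.0007  0.3448] turn -0.0022 tilt [-0.001  0.    -1.   ]
```

```bash
python3 -m crank '[[-0.014,0,0.09,0],[-0.014,0,0.18,0],[-0.014,0,0.27,0],[-0.014,0,0.34,0],[-0.014,0,0.34,0]]' >/dev/null; python3 -m crank '[[0,0,0.05,0],[0,0,0.1,0],[0,0,0.137,0],[0,0,0.137,0],[0,0,0.137,0]]' >/dev/null; python3 go.py 0.541 -0.0468 0.097 -2.2; python3 -m crank '[[0,0,0,0],[0,0,0,0],[0,0,0,0],[0,0,0,0],[0,0,0,0]]' -1 60; python3 -m crank '[[0,0,0,0],[0,0,0,0],[0,0,0,0]]' ; python3 go.py 0.541 -0.0468 0.097 -2.2
```

```text
pos [ 0.5415 -0.0466  0.0987] yaw -2.28 F [-0.1 -0.2  0.2] grip 0.997 t 2.7 shift [-0.0006 -0.0012  0.0044] turn -0.0013 tilt [ 0.     0.001 -1.   ]
clock: 3.12
position: [0.5419, -0.0474, 0.0983]
ee_rot: [0.721, 0.692, 0.001, 0.001]
ft_force: [1.9, 0.7, 2.0]
grip_width: 0.432
grasp_force: 63.3
clock: 3.37
position: [0.5419, -0.0474, 0.0979]
ee_rot: [0.721, 0.692, 0.001, 0.001]
ft_force: [4.4, 0.8, 1.9]
grip_width: 0.431
grasp_force: 63.4
pos [ 0.5419 -0.0474  0.0979] yaw -2.35 F [4.4 0.8 1.9] grip 0.431 t 3.37 shift [ 0.0015 -0.0022  0.0022] turn -0.0025 tilt [ 0.002  0.    -1.   ]
```

```bash
python3 -m crank '[[0,0,-0.01,0],[0,0,-0.02,0],[0,0,-0.03,0],[0,0,-0.04,0],[0,0,-0.05,0]]' | grep -E "pos|force"; python3 -m crank '[[0,0,-0.02,0],[0,0,-0.06,0],[0,0,-0.12,0],[0,0,-0.2,0],[0,0,-0.2,0]]'  | grep -E "pos|force";  python3 go.py 0.545 0.336 0.18 -2.2
```

```text
position: [0.5403, -0.0476, 0.1172]
ft_force: [-0.1, 0.2, -1.1]
grasp_force: 63.5
position: [0.5432, -0.0482, 0.2032]
ft_force: [0.6, 0.1, -0.0]
grasp_force: 63.7
pos [ 0.5432 -0.0482  0.2032] yaw -2.4 F [ 0.6  0.1 -0. ] grip 0.431 t 4.2 shift [ 0.9597 -0.036   0.0589] turn -0.0034 tilt [ 0.007  0.001 -1.   ]
```

```bash
python3 -m crank '[[0.1,0,0,0],[0.2,0,0,0],[0.3,0,0,0],[0.4,0,0,0],[0.5,-0.015,0,0]]' >/dev/null; python3 -m crank '[[0.1,0,0,0],[0.2,0,0,0],[0.3,0,0,0],[0.4,0,0,0],[0.46,-0.02,0.05,0]]' >/dev/null;  python3 -m crank '[[0,0,0,0],[0,0,0,0]]' >/dev/null;python3 go.py 0.545 0.336 0.025 0; python3 - <<'E'
from h import *; import pickle
c=cam('wrist');pickle.dump(c,open('w2.pkl','wb'))
h=cv2.cvtColor(c['img'],cv2.COLOR_BGR2HSV);m=cv2.inRange(h,(8,180,120),(22,255,255))
cs,_=cv2.findContours(m,0,1);q=max(cs,key=cv2.contourArea);print(cv2.boundingRect(q),cv2.contourArea(q))
x,y,w,hh=cv2.boundingRect(q);print([ray(c,u,v,.024)[:2].round(3).tolist() for u,v in((x,y),(x+w,y),(x,y+hh),(x+w,y+hh))])
E
```

```text
pos [0.5412 0.3381 0.176 ] yaw -2.16 F [-0.  -0.9  0.3] grip 0.432 t 5.2 shift [-0.0042  0.0108  0.3775] turn -0.036 tilt [-0.003 -0.002 -1.   ]
(214, 108, 148, 167) 3485.5
[[0.487, 0.42], [0.615, 0.416], [0.47, 0.258], [0.623, 0.252]]
```

```bash
python3 -m crank '[[-0.004,0.015,0.08,-0.03],[-0.004,0.015,0.16,-0.03],[-0.004,0.015,0.24,-0.03],[-0.004,0.015,0.3,-0.03],[-0.004,0.015,0.34,-0.03]]' | grep -E "pos|ft"; python3 -m crank '[[0,0,0.02,0],[0,0,0.035,0],[0,0,0.035,0],[0,0,0.035,0]]' | grep -E "pos|ft"; python3 go.py 0.545 0.336 0.0245 0;
```

```text
position: [0.5488, 0.3323, 0.0397]
ft_force: [-0.5, 0.9, -1.7]
position: [0.5497, 0.3347, 0.0288]
ft_force: [0.3, 0.4, 0.3]
pos [0.5497 0.3347 0.0288] yaw -0.59 F [0.3 0.4 0.3] grip 0.429 t 6.0 shift [ 0.0031 -0.0118  0.0106] turn -0.0099 tilt [ 0.001  0.001 -1.   ]
```

```bash
python3 -m crank '[[0,0,0.012,0],[0,0,0.012,0],[0,0,0.012,0]]' | grep -E "pos|ft"; python3 -m crank '[[0,0,0,0],[0,0,0,0],[0,0,0,0],[0,0,0,0]]' 0.4| grep -E "pos|grip_w";  python3 -m crank '[[0,0,-0.03,0],[0,0,-0.13,0],[0,0,-0.23,0],[0,0,-0.33,0],[0,0,-0.42,0]]' | grep -E "pos|ft|grip_w"; python3 go.py 0.53 -0.36 0.21 -28; python3 - <<'E'
from h import *
c=cam('scene');s=c['img'];cv2.imwrite('pics/s2.png',np.hstack([cv2.resize(s[215:320,350:470],(400,350)),cv2.resize(s[165:249,235:347],(400,350))]))
E
```

```text
position: [0.549, 0.335, 0.0231]
ft_force: [0.2, 1.1, -0.7]
position: [0.549, 0.335, 0.0229]
grip_width: 0.7
position: [0.5491, 0.3347, 0.1945]
ft_force: [0.1, 0.4, 0.0]
grip_width: 0.696
pos [0.5491 0.3347 0.1945] yaw -0.58 F [0.1 0.4 0. ] grip 0.696 t 7.0 shift [-1.737  -0.0301 -0.0409] turn 0.457 tilt [ 0.002  0.001 -1.   ]
```

View pics/s2.png

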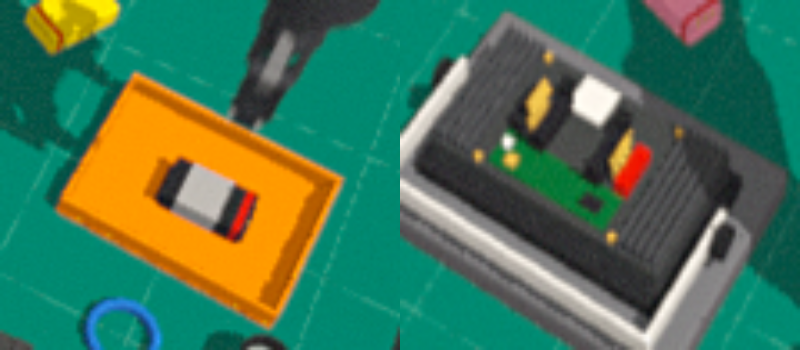

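The flat pack lies flat in the middle of the tray at crop (205,200), and the bay is empty with both clips visible. Next is the charger.

```bash
for i in 1; do python3 -m crank '[[-0.1,0,-0.03,0],[-0.2,0,-0.06,0],[-0.3,0,-0.06,0],[-0.4,0,-0.06,0],[-0.5,0,-0.06,0]]' 1 >/dev/null; done;  python3 -m crank '[[-0.1,0,0,0],[-0.2,0,0,0],[-0.3,0,0,0],[-0.4,0,0,0],[-0.5,0,0,0]]'  >/dev/null;  python3 -m crank '[[-0.1,0,0,0],[-0.2,0,0,0],[-0.3,0,0,0],[-0.4,0,0,0],[-0.5,0,0,0]]'  >/dev/null; python3 -m crank '[[-0.1,-0.02,0,-0.1],[-0.2,-0.03,0,-0.2],[-0.24,-0.04,0,-0.3],[-0.24,-0.04,0,-0.4],[-0.24,-0.04,0,-0.45]]'  >/dev/null; python3 -m crank '[[0,0,0,0],[0,0,0,0]]' >/dev/null; python3 go.py 0.53 -0.36 0.22 27;  python3 - <<'E'
from h import *; import pickle
c=cam('wrist');pickle.dump(c,open('w3.pkl','wb'))
im=c['img'].copy();h=cv2.cvtColor(im,cv2.COLOR_BGR2HSV);m=cv2.inRange(h,(50,170,80),(66,255,255))
cs,_=cv2.findContours(m,0,1);q=max(cs,key=cv2.contourArea);rc=cv2.minAreaRect(q);bx=cv2.boxPoints(rc);print(rc)
cv2.drawContours(im,[bx.astype(int)],0,(255,0,255),1)
for z in(.040,.045,.05):
    p=np.array([ray(c,*b,z) for b in bx]);e=p[1]-p[0];f=p[2]-p[1];print(z,p.mean(0).round(4),[(np.linalg.norm(v).round(4),np.degrees(np.arctan2(v[1],v[0])).round(1)) for v in(e,f)])
cv2.imwrite('pics/w3.png',im)
E
```

```text
pos [ 0.5261 -0.3609  0.2151] yaw 26.33 F [ 0.1  0.9 -1.2] grip 1.0 t 8.88 shift [-0.0023  0.0096 -0.0121] turn -0.0111 tilt [ 0.001  0.    -1.   ]Traceback (most recent call last):
  File "<stdin>", line 4, in <module>
ValueError: max() iterable argument is empty
```

```bash
python3 - <<'E'
from h import *; import pickle
c=pickle.load(open('w3.pkl','rb'))
im=c['img'].copy();b,g,r=[im[...,i].astype(int) for i in range(3)]
m=((g>100)&(b<.5*g)&(r<.5*g)).astype(np.uint8)
m[300:]=0
cs,_=cv2.findContours(m,0,1)
if cs:
    q=max(cs,key=cv2.contourArea);rc=cv2.minAreaRect(q);bx=cv2.boxPoints(rc);print(rc,cv2.contourArea(q))
    cv2.drawContours(im,[bx.astype(int)],0,(255,0,255),1)
    for z in(.040,.045,.05):
        p=np.array([ray(c,*k,z) for k in bx]);e=p[1]-p[0];f=p[2]-p[1];print(z,p.mean(0).round(4),[(np.linalg.norm(v).round(4),np.degrees(np.arctan2(v[1],v[0])).round(1)) for v in(e,f)])
cv2.imwrite('pics/w3.png',im)
E
```

```text
((282.8206481933594, 196.05360412597656), (31.149656295776367, 38.68732833862305), 87.39744567871094) 1106.0
0.04 [ 0.5306 -0.3634  0.04  ] [(np.float64(0.0389), np.float64(29.0)), (np.float64(0.033), np.float64(-59.8))]
0.045 [ 0.5299 -0.3621  0.045 ] [(np.float64(0.0382), np.float64(29.0)), (np.float64(0.0325), np.float64(-59.8))]
0.05 [ 0.5292 -0.3609  0.05  ] [(np.float64(0.0376), np.float64(29.0)), (np.float64(0.0319), np.float64(-59.8))]
```

View pics/w3.png

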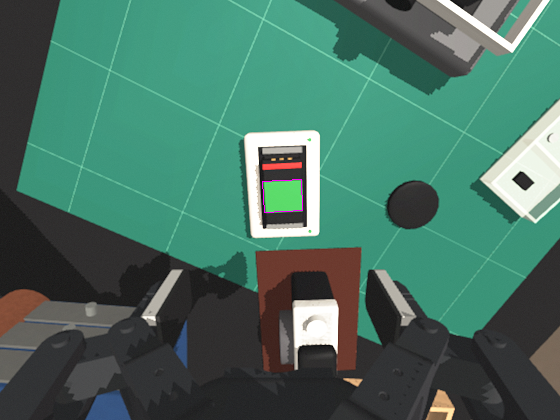

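Wrist view: the green label is at (283,196) with its red band above it at (283,166), so the red end points along tool +x, as in the bay. The camera body is near, with its front edge at row ~272. I'll check that clearance and work out the shift.

```bash
python3 - <<'E'
from h import *; import pickle
c=pickle.load(open('w3.pkl','rb'));M=R.from_quat(readout.get_obs()['ee_rot']).as_matrix()
for uv in((297,272),(325,272),(300,300),(335,300)):
    print(uv,((ray(c,*uv,.098)-np.array([.53,-.3621,.098]))@M).round(3))
E
python3 go.py 0.53 -0.3621 0.045 29.3
```

```text
(297, 272) [-0.056  0.012  0.   ]
(325, 272) [-0.056  0.037  0.   ]
(300, 300) [-0.085  0.015  0.   ]
(335, 300) [-0.085  0.048  0.   ]
pos [ 0.5262 -0.3607  0.2151] yaw 26.34 F [-0.6  0.8  0.5] grip 0.997 t 8.93 shift [-0.0073  0.0066  0.4251] turn -0.0494 tilt [ 0.  0. -1.]
```

```bash
python3 -m crank '[[-0.007,0.007,0.08,-0.05],[-0.007,0.007,0.16,-0.05],[-0.007,0.007,0.24,-0.05],[-0.007,0.007,0.3,-0.05],[-0.007,0.007,0.34,-0.05]]' >/dev/null; python3 -m crank '[[0,0,0.03,0],[0,0,0.06,0],[0,0,0.08,0],[0,0,0.08,0],[0,0,0.08,0]]' | grep ft; python3 go.py 0.53 -0.3621 0.045 29.3
```

```text
ft_force: [-0.1, -0.5, 0.6]
pos [ 0.5301 -0.3623  0.047 ] yaw 29.44 F [-0.1 -0.5  0.6] grip 0.999 t 9.77 shift [ 0.0006 -0.      0.0051] turn 0.0023 tilt [ 0. -0. -1.]
```

```bash
python3 -m crank '[[0,0,0.006,0],[0,0,0.006,0],[0,0,0.006,0],[0,0,0.006,0],[0,0,0.006,0]]' -1 60 | grep ft; python3 -m crank '[[0,0,0,0],[0,0,0,0],[0,0,0,0],[0,0,0,0]]'| grep -E "ft|gr"; python3 go.py 0.53 -0.3621 0.045 29.3;python3 -m crank '[[0,0,-0.02,0],[0,0,-0.06,0],[0,0,-0.14,0],[0,0,-0.22,0],[0,0,-0.32,0]]'| grep -E "ft|gr"; python3 go.py 0.5413 -0.0465 0.18 -2.2
```

```text
ft_force: [0.6, -0.5, 7.1]
ft_force: [-1.2, 0.7, 6.5]
grip_width: 0.43
grasp_force: 61.8
pos [ 0.5303 -0.3625  0.045 ] yaw 29.44 F [-1.2  0.7  6.5] grip 0.43 t 10.52 shift [ 0.0012 -0.0002  0.0001] turn 0.0024 tilt [ 0.001 -0.    -1.   ]
ft_force: [0.9, -1.1, -1.0]
grip_width: 0.426
grasp_force: 61.0
pos [ 0.5288 -0.3615  0.1723] yaw 29.43 F [ 0.9 -1.1 -1. ] grip 0.426 t 10.93 shift [ 0.6704  0.4142 -0.0182] turn 0.5272 tilt [-0.003  0.001 -1.   ]
```

```bash
python3 -m crank '[[0.08,0.05,-0.02,0],[0.16,0.1,-0.04,0.1],[0.24,0.15,-0.04,0.2],[0.32,0.2,-0.04,0.3],[0.4,0.25,-0.04,0.4]]' >/dev/null; python3 go.py 0.5413 -0.0465 0.18 -2.2
```

```text
pos [ 0.5379 -0.172   0.1886] yaw 5.13 F [ 0.9  0.1 -2.1] grip 0.425 t 11.35 shift [0.3116 0.0366 0.0218] turn 0.1222 tilt [ 0.  0. -1.]
```

```bash
python3 -m crank '[[0.09,0.01,0,0.06],[0.18,0.02,0,0.12],[0.26,0.03,0,0.12],[0.31,0.036,0,0.12],[0.31,0.036,0,0.12]]' >/dev/null; python3 -m crank '[[0,0,0,0],[0,0,0,0]]' >/dev/null; python3 go.py 0.5413 -0.0465 0.14 -2.2; python3 - <<'E'
from h import *; import pickle
c=cam('wrist','w4.png');pickle.dump(c,open('w4.pkl','wb'))
E
```

```text
pos [ 0.5407 -0.0498  0.1885] yaw -1.8 F [-0.6 -0.6 -1.6] grip 0.428 t 11.93 shift [0.0083 0.0013 0.1212] turn 0.0067 tilt [-0. -0. -1.]
```

View pics/w4.png

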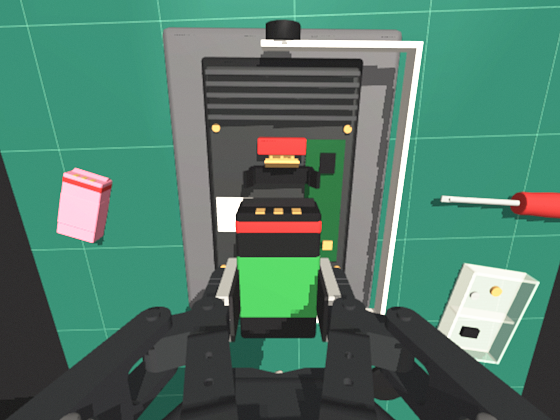

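Wrist view: the fresh pack is held square, green label rows 258–318 and red band (278,227) towards the red post at (282,146). The clips are clear, and the top screws at (216,127) and (347,128) show whether the light has shifted.

```bash
python3 - <<'E'
from h import *; import pickle
c=pickle.load(open('w4.pkl','rb'));im=c['img'];b,g,r=[im[...,i].astype(int) for i in range(3)]
m=((g>100)&(b<.5*g)&(r<.5*g)).astype(np.uint8);cs,_=cv2.findContours(m,0,1);q=max(cs,key=cv2.contourArea);print(cv2.boundingRect(q))
x,y,w,h=cv2.boundingRect(q)
for z in(.184,.189,.194):
    p=[ray(c,u,v,z) for u,v in((x,y),(x+w,y),(x,y+h),(x+w,y+h))];print(z,np.round(p,4)[:,:2].tolist(),np.mean(p,0).round(4))
hs=cv2.cvtColor(im,cv2.COLOR_BGR2HSV);n,_,st,ce=cv2.connectedComponentsWithStats(cv2.inRange(hs,(8,90,120),(28,255,255)))
for i in range(1,n):
    if st[i,4]>8: print(ce[i].round(1),st[i,4],ray(c,*ce[i],.075)[:2].round(4))
print(readout.get_obs()['position'])
E
```

```text
(237, 257, 83, 61)
0.184 [[0.5203, -0.036], [0.5596, -0.0373], [0.5177, -0.0705], [0.56, -0.0718]] [ 0.5394 -0.0539  0.184 ]
0.189 [[0.5211, -0.0335], [0.5589, -0.0347], [0.5186, -0.0666], [0.5593, -0.0679]] [ 0.5395 -0.0507  0.189 ]
0.194 [[0.5219, -0.031], [0.5582, -0.0321], [0.5196, -0.0628], [0.5586, -0.064]] [ 0.5396 -0.0475  0.194 ]
[215.5 127.6] 66 [0.494  0.0179]
[347.1 128.7] 67 [0.5937 0.014 ]
[281.1 160.7] 341 [ 0.543  -0.0086]
[ 76.2 174.7] 12 [ 0.38   -0.0146]
[ 84.2 177.4] 11 [ 0.3857 -0.0169]
[ 92.5 179.7] 11 [ 0.392 -0.019]
[541.5 192. ] 24 [ 0.7529 -0.0406]
[259.9 211. ] 67 [ 0.5242 -0.0496]
[278.1 211. ] 66 [ 0.5393 -0.0501]
[296.1 210.9] 67 [ 0.5542 -0.0505]
[326.9 244.5] 106 [ 0.5802 -0.0817]
[222.6 265.7] 19 [ 0.4889 -0.0992]
[336.4 266.2] 15 [ 0.5889 -0.1029]
[495.4 290.7] 87 [ 0.7334 -0.1324]
[ 0.54068364 -0.05028163  0.18846066]
```

```bash
python3 -m crank '[[0.008,0.003,0.04,0.007],[0.008,0.003,0.08,0.007],[0.008,0.003,0.12,0.007],[0.008,0.003,0.14,0.007],[0.008,0.003,0.15,0.007]]' >/dev/null; python3 -m crank '[[0,0,0,0],[0,0,0,0]]' >/dev/null; python3 go.py 0.542 -0.0468 0.12 -2.2
```

```text
pos [ 0.5425 -0.0463  0.1289] yaw -2.22 F [ 0.9  0.1 -0.5] grip 0.426 t 12.57 shift [-0.0013 -0.0012  0.0222] turn -0.0004 tilt [ 0.001 -0.    -1.   ]
```

```bash
python3 -m crank '[[0,0,0.01,0],[0,0,0.02,0],[0,0,0.025,0],[0,0,0.03,0],[0,0,0.03,0]]' | grep -E "pos|ft"; python3 -m crank '[[0,0,0.0025,0],[0,0,0.005,0],[0,0,0.0075,0],[0,0,0.0075,0]]' 2>&1| grep -E "pos|ft"; python3 -m crank '[[0,0,0.0025,0],[0,0,0.005,0],[0,0,0.0075,0],[0,0,0.0075,0]]' 2>&1| grep -E "pos|ft"
```

```text
position: [0.5422, -0.046, 0.1161]
ft_force: [0.2, -0.2, -0.4]
position: [0.5424, -0.0461, 0.1134]
ft_force: [0.0, -2.2, 1.6]
position: [0.5423, -0.0459, 0.1103]
ft_force: [0.5, -2.8, 3.0]
```

```bash
python3 -m crank '[[-0.003,0,0.0025,0],[-0.003,0,0.005,0],[-0.003,0,0.0075,0],[-0.003,0,0.0075,0]]' 2>&1| grep -E "pos|ft"; python3 -m crank '[[0,0,0.0025,0],[0,0,0.005,0],[0,0,0.0075,0],[0,0,0.0075,0]]' 2>&1| grep -E "pos|ft"
```

```text
position: [0.5425, -0.0463, 0.1076]
ft_force: [0.2, -0.7, 6.1]
position: [0.5421, -0.0463, 0.1041]
ft_force: [0.2, -0.5, -0.7]
```

```bash
python3 -m crank '[[0,0,0.0025,0],[0,0,0.005,0],[0,0,0.005,0],[0,0,0.005,0]]' 2>&1| grep -E "pos|ft";  python3 -m crank '[[0,0,0.0025,0],[0,0,0.005,0],[0,0,0.005,0],[0,0,0.005,0]]' 2>&1| grep -E "pos|ft"
```

```text
position: [0.5419, -0.0465, 0.1022]
ft_force: [-1.9, 0.3, 5.3]
position: [0.5419, -0.0465, 0.1004]
ft_force: [-3.9, 1.1, 7.2]
```

```bash
python3 -m crank '[[0,0,0.0025,0],[0,0,0.005,0],[0,0,0.0075,0],[0,0,0.0075,0]]' 2>&1| grep -E "pos|ft";  python3 -m crank '[[0,0,0.0025,0],[0,0,0.005,0],[0,0,0.005,0],[0,0,0.005,0]]' 2>&1| grep -E "pos|ft"
```

```text
position: [0.5419, -0.0465, 0.0977]
ft_force: [-5.0, 1.0, 12.2]
position: [0.5419, -0.0465, 0.096]
ft_force: [-6.1, 0.6, 15.7]
```

Past z = 0.104 the force rises steadily at about 1.9 N/mm, which is the foam's stiffness, so the pack looks seated. I'll ease off, release, lift and look.

```bash
python3 -m crank '[[0,0,-0.005,0],[0,0,-0.01,0],[0,0,-0.015,0],[0,0,-0.018,0],[0,0,-0.018,0]]' | grep -E "pos|ft"; python3 -m crank '[[0,0,0,0],[0,0,0,0],[0,0,0,0],[0,0,0,0],[0,0,0,0]]' 0.6| grep -E "pos|ft|gr";python3 -m crank '[[0,0,-0.04,0],[0,0,-0.1,0],[0,0,-0.2,0],[0,0,-0.3,0],[0,0,-0.4,0]]' | grep -E "pos|ft|gr"; python3 -m crank '[[0,0,-0.06,0],[0,0,-0.06,0],[0,0,-0.06,0]]'>/dev/null; python3 - <<'E'
from h import *; import pickle
C={n:cam(n) for n in('scene','side','wrist')};pickle.dump(C,open('c5.pkl','wb'))
s,d,w=[C[n]['img'] for n in C]
f=lambda im,x,y,a,b:cv2.resize(im[y:y+b,x:x+a],(400,300),interpolation=cv2.INTER_CUBIC)
cv2.imwrite('pics/end.png',np.vstack([np.hstack([f(s,235,165,112,84),f(d,236,175,72,54)]),np.hstack([f(w,200,80,160,120),f(s,340,220,140,105)])]))
c=C['wrist'];im=w;b,g,r=[im[...,i].astype(int) for i in range(3)]
m=((g>100)&(b<.5*g)&(r<.5*g)).astype(np.uint8);cs,_=cv2.findContours(m,0,1);q=max(cs,key=cv2.contourArea);x,y,a,h=cv2.boundingRect(q);print((x,y,a,h))
for z in(.102,.107,.112):
    p=[ray(c,u,v,z) for u,v in((x,y),(x+a,y),(x,y+h),(x+a,y+h))];print(z,np.mean(p,0).round(4),np.linalg.norm(p[1]-p[0]).round(4))
o=readout.get_obs();print(o['clock'],o['position'])
E
```

```text
position: [0.5419, -0.0465, 0.1025]
ft_force: [-3.0, 1.6, 4.9]
position: [0.5421, -0.047, 0.1024]
ft_force: [0.4, -0.2, -0.2]
grip_width: 0.803
grasp_force: 0.0
position: [0.5416, -0.0473, 0.2642]
ft_force: [1.2, 0.4, 0.1]
grip_width: 0.798
grasp_force: 0.0
(260, 175, 38, 31)
0.102 [ 0.541  -0.0482  0.102 ] 0.039
0.107 [ 0.5411 -0.0469  0.107 ] 0.0384
0.112 [ 0.5411 -0.0456  0.112 ] 0.0378
17.3 [ 0.54156251 -0.04686686  0.28523425]
```

View pics/end.png

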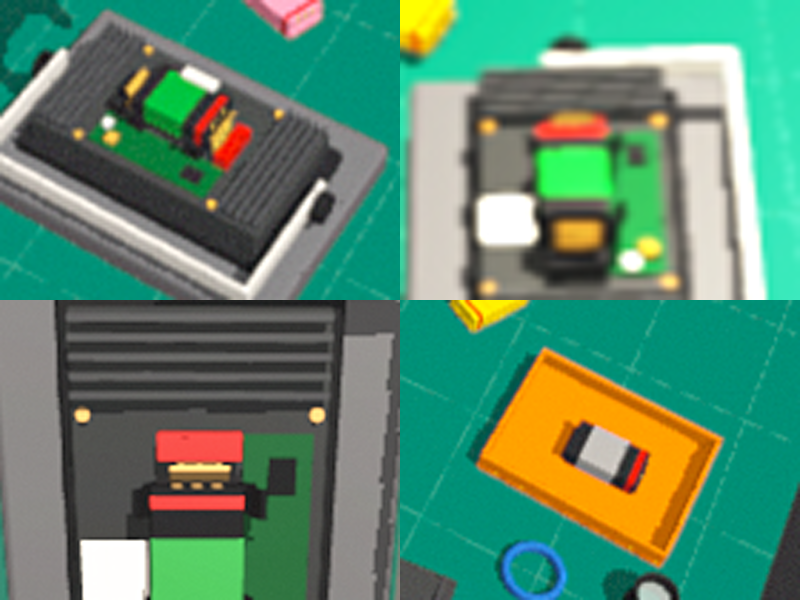

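The close-up shows the green pack level between the clips with its red band at the red post, and the flat pack in the tray. As a last check, I'll compare label pixels with the flat pack when it was home.

```bash
python3 - <<'E'
from h import *; import pickle
A=pickle.load(open('c0.pkl','rb'));B=pickle.load(open('c5.pkl','rb'))
for n,(x,y,w,h) in(('scene',(288,188,14,18)),('side',(258,190,20,14))):
    for C in(A,B):
        im=C[n]['img'].astype(int)[y:y+h,x:x+w];m=(im[...,2]>130)&(im[...,0]<90)&(im[...,1]<90);v,u=np.nonzero(m);print(n,'red band',len(u),(u.mean()+x).round(2),(v.mean()+y).round(2))
W=pickle.load(open('w1.pkl','rb'))['img'];d=[]
for n,r in(('scene',(266,180,32,26)),):
    x,y,w,h=r;a,b=A[n]['img'].astype(int)[y:y+h,x:x+w],B[n]['img'].astype(int)[y:y+h,x:x+w]
    g=(b[...,1]>90)&(b[...,0]<.5*b[...,1])&(b[...,2]<.5*b[...,1])&(np.arange(h)[:,None]<24);k=(a.min(2)>95)&(np.ptp(a,2)<30)
    for m in(k,g): v,u=np.nonzero(m);print(len(u),u.min()+x,u.max()+x,v.min()+y,v.max()+y)
E
```

```text
scene red band 63 294.92 199.11
scene red band 58 295.43 198.86
side red band 30 266.2 198.1
side red band 27 265.52 198.0
303 266 297 180 203
216 268 292 185 203
```

```bash
python3 -c "
from workcell import manip;print(manip.hand_in())"
```

```text
the job is handed in; nothing more can be done
None
```

The battery is changed and the job is handed in, though no verdict came back: the flat pack lies in the orange tray, and the fresh pack is home between both clips with its red end at the red clip. I judged it seated from the snap and from camera pictures. The highest push I read was about 16 N.

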